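# Load the slide under the leaf spring of the drilling jig

### The arm

A 6-joint arm with a two-finger parallel gripper is mounted at the origin on a cart in front of the work surface, level with it; the furniture and walls round the work are solid. World frame = base frame: x ahead of the robot, y to its left, z up, the work surface at z = 0. Lengths are in m, angles in rad, forces in N, time in s.
With the tool pointing down it reaches from about 0.25 to 0.775 m from the base axis. Payload 4 kg.
Tool frame: the origin (TCP) lies at the very end of the fingers, on their centre line; the grasp point (between the pads) lies 19 mm behind it; z points along the fingers, x is the direction in which the jaws open and shut, and the axes are right-handed (so a half turn about z gives the same grasp; the last joint's range is limited). The gripper opens to 85 mm and grips with 20 to 120 N. Pads are 22 mm wide; open, the fingers measure 114 mm over their backs; the gripper's body (76 mm by 85 mm) begins 54 mm behind the grasp point. The pads swing forward as they close: fully open they stand 13 mm farther back than shut.
Start: joints at [1.207, 0.087, 1.371, -0, 1.684, -0.103], TCP at [0.142, 0.531, 0.231] pointing down, gripper open.
Joint ranges: [-3.1, 3.1], [-0.76, 2.03], [0.27, 2.55], [-1.08, 4.22], [0.17, 2.65], [-2.57, 2.57]. Speed limits (rad/s): [2.79, 2.79, 3.14, 3.14, 3.14, 3.14].

### API

Orientations are given as a 3x3 rotation matrix whose columns are the frame's x, y, z axes.
In Python, from bench import ctrl gives the robot as it stands. The module is installed in compiled form; this text tells all that it offers.
- The arm moves only by the tool drive_tool, never from a script. Its argument "series" is a list of rows, each a list of 7 numbers: the shift along the tool's x, y, z in units of 25 mm (1.0 is 25 mm), then the turn, a rotation vector about the tool's x, y, z in units of 5 degrees (1.0 is 5 degrees), then the closure, from -1 (fully open) to 1 (shut). A call has 1 to 8 rows; each row shifts and turns the commanded pose from where the row before left it, along the tool's axes as they then stand; what a row does not reach is not made up. A row lasts 1/12 s, in which the tool goes at most 41.7 mm and 7.16 degrees, less where a joint would pass 70% of its speed; a pose out of reach is approached as far as the arm can. A call is refused whole if a number of a shift passes 1 or a number of a turn 1, either way. A call with a gripper value outside its range is refused whole. The fingers move at their own pace and stop on an object; "squeeze" is the grip in N (left out, the last holds). Time passes only in rows, so rows that do not move let the fingers close. It gives the time, the measured TCP pose, the force and the opening at its end, in the units of the state.
- ctrl.get_obs(): the state, without advancing time (a new reading comes with each control period).
- ctrl.get_image(name): name is "side" or "top"; returns a dict with "pixels" (400x640x3 uint8, red, green, blue), "fx", "fy", "cx", "cy" (pixels), "R" (3x3) and "t" (3): a world point X has camera coordinates R X + t. Camera axes: x right, y down, z forward; pixel columns grow to the right and rows downward; lengths in m; the calibration is good to about 2 mm. A picture is of the moment at which its call begins. There is no depth.
- ctrl.hand_in(): hands the job in, once; it reports no verdict.
The state is a dict: "t": time; "joints": joint angles; "qd": joint speeds; "effort": joint torques, N m; "tcp_pos": TCP position; "tcp_rot": TCP orientation; "contact_force": force on the tool from outside, world axes, zero at the start; "moment": the same for the moment, N m; "finger_gap": opening from 0.0 (shut) to 1.0 (fully open).
Only numpy, scipy, OpenCV 4.12 (cv2) and the standard library are available. Lean on these libraries where they do the work, as an engineer would, in place of code of your own. Each camera call takes 0.05 s, during which the arm holds its last target.

### The job

With your fingertips only, press the orange slide down hard on its black rubber pad, against the sprung plate beneath it, and while holding it down slide it along its channel, under the bridge and the brass leaf spring, all the way to the end stop, so that the sprung plate snaps up behind it and locks it in. Do not pick the slide up, and leave the loose parts around the jig where they are.

Things in the scene. Friction and masses are not known exactly. Their poses are not given: they have to be found in the camera images.
- jig: Fixed grey drilling jig, base 250x92 mm, origin at bench level under the channel's centre line; turned differently every time. The slide travels along the jig's +x. Channel bed 12 mm above the bench; two steel rails guide the slide (inner faces at y = +-31.7 mm, tops 28 mm above the bench).
- jig_bridge (a point): Middle of the underside of the jig's dark cross bar (the bridge), 27.5 mm above the bench. The bar spans the channel, jig x = 36 to 52 mm, its top 46 mm above the bench (screw heads on it to 50 mm). Behind it a brass leaf spring, 24 mm wide, slopes down to jig x = 84 mm.
- jig_stop (a point): Middle of the face of the black rubber end stop, at bed level: jig x = 94 mm. The slide's front edge meets it when home; the slide's origin is then at jig x = +29 mm, about 76 mm from its start, and its underside 12 mm above the bench.
- slide: Loose orange slide, 130x60x12 mm, 0.13-0.25 kg, origin mid underside, +x towards the bridge. At the start it lies on the raised lift plate, underside 22 mm above the bench, origin near jig x = -47 mm: its front is too high to enter under the bridge. It passes when pressed down 7 mm or more and goes down 9.5 mm at the most. On the oiled jig it then slides with about 3 to 10 N, most at the leaf spring.
- slide_pad (a point): Middle of the top of the black ribbed rubber finger pad (50x46 mm, 1 mm proud) on the rear half of the slide: 35 mm behind its origin, 13 mm above its underside; 35 mm above the bench at the start, 25.5 mm with the slide fully down. Rubber grips well: a fingertip that presses hard on it (12 to 25 N) drags the slide along; pressed lightly it slips.
- lift_plate (a joint): Sprung aluminium plate in the channel under the slide (jig x = -110 to -43 mm): 0 = fully up, 10 mm above the bed; 0.0095 = fully down, level with the bed (m). The spring resists with about 7 N at the top and 12 N fully down. It stays down while the slide held down is over it, and springs up behind the slide once that is home.
- leaf (a joint): Lift of the brass leaf spring (rad): 0 = at rest, its tip about 7 mm above the bed; about 0.1 or more when it rides on the slide, pressing on it with 2 to 6 N.
- vee_block: Bystander, to be left alone: steel vee block, 60x50x40 mm; origin in the middle of its underside.
- drill_chuck: Bystander, to be left alone: steel drill chuck, 46 mm across, 68 mm tall, standing; origin in the middle of its underside.
- gear: Bystander, to be left alone: spur gear with 24 teeth, 66 mm across, 26 mm tall; origin in the middle of its underside.
- hex_bolt: Bystander, to be left alone: hexagon bolt, 27x70x24 mm, lying; origin in the middle of its underside.

How it is judged:
By the outcome, as a careful person would: the job done as asked, in the order asked, and still so for the second after the job is handed in, with the robot touching nothing.
It also fails if it takes over 32 s, if anything falls off the work surface, if the arm or the gripper's body presses on something with over 40 N, if the wrist force passes 120 N, or if a joint passes its speed limit or range.

## Working session

There is one attempt and no reset: what is moved stays moved. The work goes in short steps, Python scripts to look and compute and a tool call to move; the robot and the scene stay as the last step left them, time stands still between calls to the robot, and variables do not carry over. Pictures are saved under pics/ and viewed, and the job is handed in when it is done.

Besides the shell and the picture viewer there is one more tool, called after ">>>" as a command line: name --pt "numbers of a row" for each row, then --argument value for the rest. drive_tool: Moves the arm, as the interface text tells. Its arguments: {"type":"object","properties":{"series":{"type":"array","items":{"type":"array","items":{"type":"number"}}},"squeeze":{"type":"number"}},"required":["series"]}

```bash
mkdir -p pics; python3 - <<'E'
from bench import ctrl
import cv2,numpy as np
o=ctrl.get_obs();print(o)
for n in("top","side"):
    im=ctrl.get_image(n);cv2.imwrite(f"pics/{n}0.png",im["pixels"][:,:,::-1])
    print(n,[im[k] for k in("fx","fy","cx","cy","R","t")], -im["R"].T@im["t"])
E
```

```text
{'t': 0.0, 'joints': array([ 1.20691579e+00,  8.79428941e-02,  1.37227202e+00,  1.47089622e-05,
        1.68359589e+00, -1.03095210e-01]), 'qd': array([ 0.001366  ,  0.0009505 ,  0.00037947, -0.00079983, -0.00253449,
        0.00115692]), 'effort': array([-1.67402999e-03, -3.51860726e+01, -3.13276184e+01, -5.65059454e-04,
        1.07966308e-02,  4.27269526e-06]), 'tcp_pos': array([0.14162951, 0.53093276, 0.23013673]), 'tcp_rot': array([[ 2.57836936e-01,  9.66188113e-01, -8.03105238e-04],
       [ 9.66185931e-01, -2.57838073e-01, -2.06770921e-03],
       [-2.20486716e-03, -2.42817175e-04, -9.99997540e-01]]), 'contact_force': array([-0.57070048,  1.34473127, -0.32295904]), 'moment': array([-0.02060083,  0.05099682,  0.00488401]), 'finger_gap': 1.001435820347125}
top [479.6864472206613, 479.6864472206613, 319.15387426445835, 202.13352051034371, array([[ 0.02728924, -0.99945127,  0.01877396],
       [-0.98110399, -0.03037761, -0.19108154],
       [ 0.19154699, -0.01320473, -0.98139461]]), array([-0.20245809,  0.51850472,  1.11703603])] [ 0.30026709 -0.17184589  1.19913076]
side [435.8740974054288, 435.8740974054288, 313.76762702189404, 201.76723008486442, array([[ 0.91734032, -0.39783097,  0.0147397 ],
       [-0.14101838, -0.3593462 , -0.92248801],
       [ 0.37229095,  0.84415688, -0.38574423]]), array([-0.57462681,  0.08102565,  0.94637956])] [ 0.1862259  -0.99838089  0.44827547]
```

```bash
ls . pics
```

```text
.:
pics

pics:
side0.png
top0.png
```

View pics/top0.png

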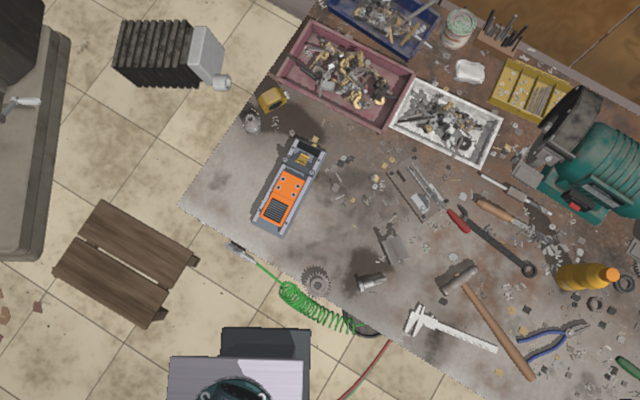

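View pics/side0.png

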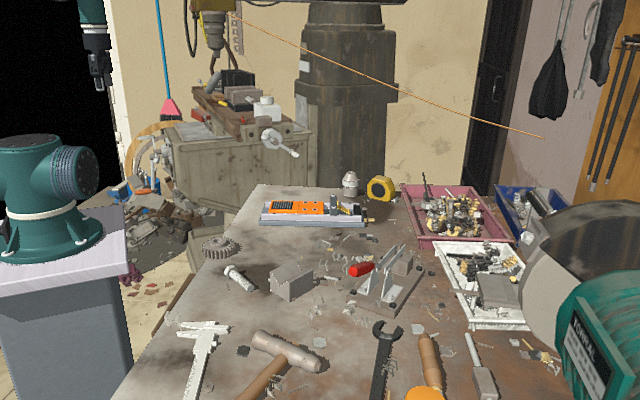

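```bash
cat > h.py <<'E'
import numpy as np,cv2
from bench import ctrl
def ray(im,uv,z):
    R=np.array(im["R"]);t=np.array(im["t"]);c=-R.T@t
    d=R.T@np.array([(uv[0]-im["cx"])/im["fx"],(uv[1]-im["cy"])/im["fy"],1.])
    return c+d*(z-c[2])/d[2]
def proj(im,X):
    p=im["R"]@np.array(X)+im["t"];return np.array([im["fx"]*p[0]/p[2]+im["cx"],im["fy"]*p[1]/p[2]+im["cy"]])
def snap(n,name,box,s):
    im=ctrl.get_image(n);a=im["pixels"][:,:,::-1]
    x0,y0,x1,y1=box
    cv2.imwrite("pics/"+name,cv2.resize(a[y0:y1,x0:x1],None,fx=s,fy=s,interpolation=cv2.INTER_CUBIC));return im
E
python3 - <<'E'
from h import *
for n,b,s in(("top",(235,120,345,250),4.5),("side",(240,160,400,240),5)):
    im=snap(n,n+"1.png",b,s)
    hsv=cv2.cvtColor(im["pixels"],cv2.COLOR_RGB2HSV)
    m=cv2.inRange(hsv,(5,150,120),(20,255,255))
    x0,y0,x1,y1=b
    k=np.zeros_like(m);k[y0:y1,x0:x1]=m[y0:y1,x0:x1]
    k=cv2.morphologyEx(k,cv2.MORPH_CLOSE,np.ones((15,15)) if n=="top" else np.ones((5,5)))
    c=max(cv2.findContours(k,cv2.RETR_EXTERNAL,cv2.CHAIN_APPROX_NONE)[0],key=cv2.contourArea)
    r=cv2.minAreaRect(c);bx=cv2.boxPoints(r);print(n,r)
    for p in bx: print(p,ray(im,p,.034).round(4))
    P=np.array([ray(im,p,.034)[:2] for p in c[:,0]],np.float32)
    print("metric rect",cv2.minAreaRect(P*1000))
E
```

```text
top ((281.82464599609375, 198.1693878173828), (24.284713745117188, 51.80738830566406), 27.552812576293945)
[259.07724 215.51857] [ 0.4896 -0.0409  0.034 ]
[283.0416  169.58693] [ 0.6079 -0.0948  0.034 ]
[304.57205 180.8202 ] [ 0.5807 -0.1497  0.034 ]
[280.6077  226.75185] [ 0.4634 -0.0949  0.034 ]
metric rect ((535.5023803710938, -95.12705993652344), (60.604557037353516, 128.95864868164062), 65.06534576416016)
side ((295.5, 207.0), (12.0, 55.0), 90.0)
[268. 201.] [ 0.4829 -0.0461  0.034 ]
[323. 201.] [ 0.6093 -0.0956  0.034 ]
[323. 213.] [ 0.5791 -0.1617  0.034 ]
[268. 213.] [ 0.4607 -0.1149  0.034 ]
metric rect ((534.3488159179688, -104.99220275878906), (72.51089477539062, 131.2089385986328), 68.43585968017578)
```

View pics/top1.png

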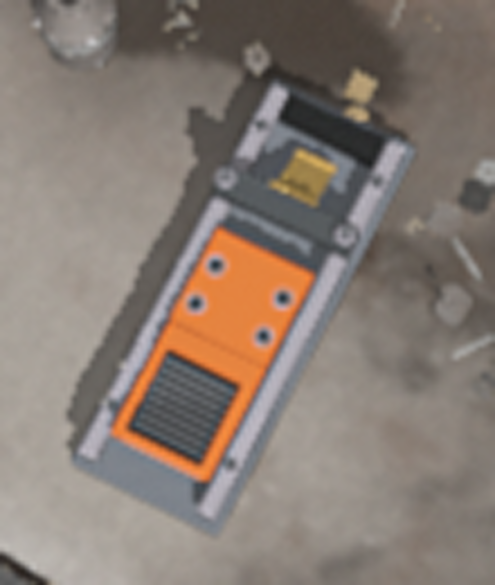

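View pics/side1.png

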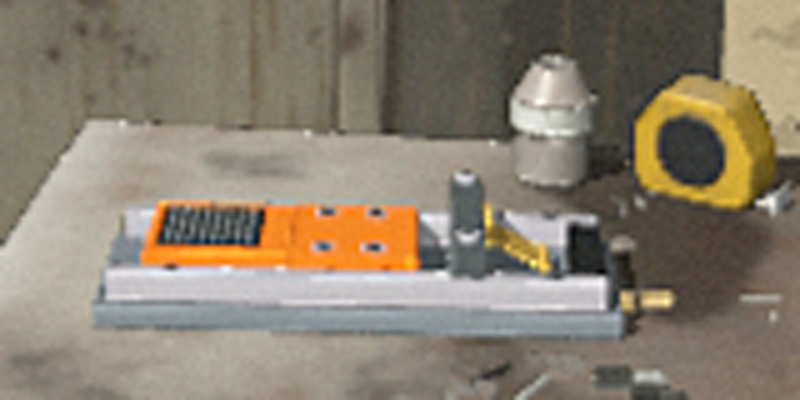

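```bash
python3 - <<'E'
from h import *
c=np.array([.5355,-.0951]);a=np.radians(-24.8);d=np.array([np.cos(a),np.sin(a)]);n=np.array([-d[1],d[0]])
J=c+.047*d;print("jig",J,"pad",c-.035*d,"home pad",c+.041*d)
W=lambda x,y,z:[*(J+x*d+y*n),z]
for nm,b,s in(("top",(235,120,345,250),4.5),("side",(240,160,400,240),5)):
    im=snap(nm,"tmp.png",b,s);A=cv2.imread("pics/tmp.png")
    def L(*P):
        q=[tuple(int(v) for v in ((proj(im,W(*p))-b[:2]+.5)*s)) for p in P]
        cv2.polylines(A,[np.array(q)],False,(0,255,0),1)
    for y in(-.0317,.0317):L((-.125,y,.028),(.094,y,.028))
    L((.036,-.03,.046),(.036,.03,.046));L((.094,-.03,.02),(.094,.03,.02))
    L((-.107,-.023,.035),(-.057,-.023,.035),(-.057,.023,.035),(-.107,.023,.035),(-.107,-.023,.035))
    L((-.125,-.046,0),(.125,-.046,0),(.125,.046,0))
    cv2.imwrite(f"pics/{nm}2.png",A)
o=ctrl.get_obs();R=o["tcp_rot"];D=np.array([*(c-.035*d),.15])-o["tcp_pos"]
x=np.array([-np.sin(a),np.cos(a),0]);y=np.array([np.cos(a),np.sin(a),0])
print("tool shift, after turn (units):",(x@D/.025,y@D/.025,-D[2]/.025),np.degrees(np.arctan2(R[1,0],R[0,0])))
E
```

```text
jig [ 0.57816554 -0.11481425] pad [ 0.50372779 -0.08041918] home pad [ 0.57271888 -0.11229754]
tool shift, after turn (units): (np.float64(-16.137340070760906), np.float64(23.406463028762918), np.float64(3.235672341673148)) 75.05614353871279
```

View pics/top2.png

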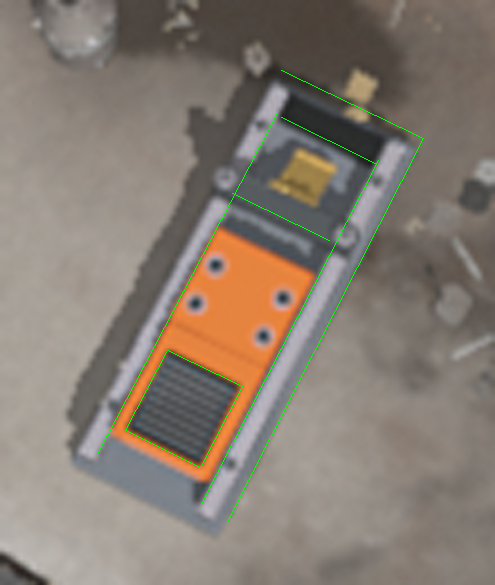

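View pics/side2.png

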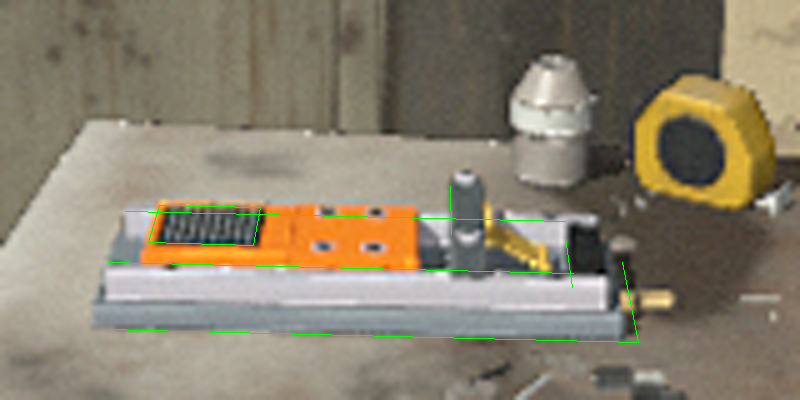

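>>> drive_tool --pt "0 0 0 0 0 1 1" --pt "0 0 0 0 0 0.97 1" --pt "-0.7 1 0 0 0 0 1" --pt "-0.7 1 0 0 0 0 1" --pt "-0.7 1 0 0 0 0 1" --pt "-0.7 1 0 0 0 0 1" --pt "-0.7 1 0 0 0 0 1" --pt "-0.7 1 0 0 0 0 1" --squeeze 60

```text
t: 0.97
tcp_pos: [0.2343, 0.3719, 0.2313]
tcp_rot: [[0.419, 0.908, 0.0], [0.908, -0.419, 0.0], [0.0, 0.0, -1.0]]
contact_force: [0.5, -0.1, -0.1]
finger_gap: -0.002
```

>>> drive_tool --pt "-0.7 1 0.1 0 0 0 1" --pt "-0.7 1 0.1 0 0 0 1" --pt "-0.7 1 0.1 0 0 0 1" --pt "-0.7 1 0.1 0 0 0 1" --pt "-0.7 1 0.1 0 0 0 1" --pt "-0.7 1 0.1 0 0 0 1" --pt "-0.7 1 0.1 0 0 0 1" --pt "-0.7 1 0.1 0 0 0 1"

```text
t: 1.63
tcp_pos: [0.3573, 0.1608, 0.2114]
tcp_rot: [[0.419, 0.908, 0.001], [0.908, -0.419, 0.0], [0.001, 0.001, -1.0]]
contact_force: [0.0, 0.4, 0.3]
finger_gap: 0.003
```

>>> drive_tool --pt "-0.7 1 0.3 0 0 0 1" --pt "-0.7 1 0.3 0 0 0 1" --pt "-0.7 1 0.3 0 0 0 1" --pt "-0.7 1 0.3 0 0 0 1" --pt "-0.7 1 0.3 0 0 0 1" --pt "-0.7 1 0.3 0 0 0 1" --pt "-0.7 1 0.3 0 0 0 1" --pt "0 0 0 0 0 0 1"

```text
t: 2.3
tcp_pos: [0.4653, -0.0265, 0.1569]
tcp_rot: [[0.424, 0.906, -0.002], [0.906, -0.424, -0.002], [-0.003, -0.001, -1.0]]
contact_force: [-0.4, 0.1, -0.2]
finger_gap: -0.0
```

```bash
python3 - <<'E'
from h import *
o=ctrl.get_obs();R=o["tcp_rot"];print(o["t"],o["tcp_pos"],o["contact_force"],R.T@(np.array([.5037,-.0804,.055])-o["tcp_pos"])/.025)
E
```

```text
2.3 [ 0.46529789 -0.02645054  0.15686255] [-0.35423208  0.10437786 -0.20818472] [-1.29208875  2.31033084  4.07564376]
```

>>> drive_tool --pt "-0.65 0.8 0.8 0 0 0 1" --pt "-0.64 0.8 0.8 0 0 0 1" --pt "0 0.7 0.8 0 0 0 1" --pt "0 0 0.8 0 0 0 1" --pt "0 0 0.7 0 0 0 1" --pt "0 0 0 0 0 0 1" --pt "0 0 0 0 0 0 1"

```text
t: 2.88
tcp_pos: [0.5021, -0.0752, 0.0605]
tcp_rot: [[0.419, 0.908, -0.003], [0.908, -0.419, 0.001], [-0.0, -0.003, -1.0]]
contact_force: [0.8, -0.6, 1.2]
finger_gap: -0.006
```

```bash
python3 - <<'E'
from h import *
o=ctrl.get_obs();R=o["tcp_rot"];print(o["t"],o["tcp_pos"],o["contact_force"],R.T@(np.array([.5037,-.0804,.036])-o["tcp_pos"])/.025)
snap("top","t3.png",(235,120,345,250),4.5);snap("side","s3.png",(240,130,400,240),5)
E
```

```text
2.8833 [ 0.50208265 -0.07515556  0.06048743] [ 0.77267292 -0.56435177  1.22003586] [-0.16308334  0.14943941  0.97912141]
```

View pics/s3.png

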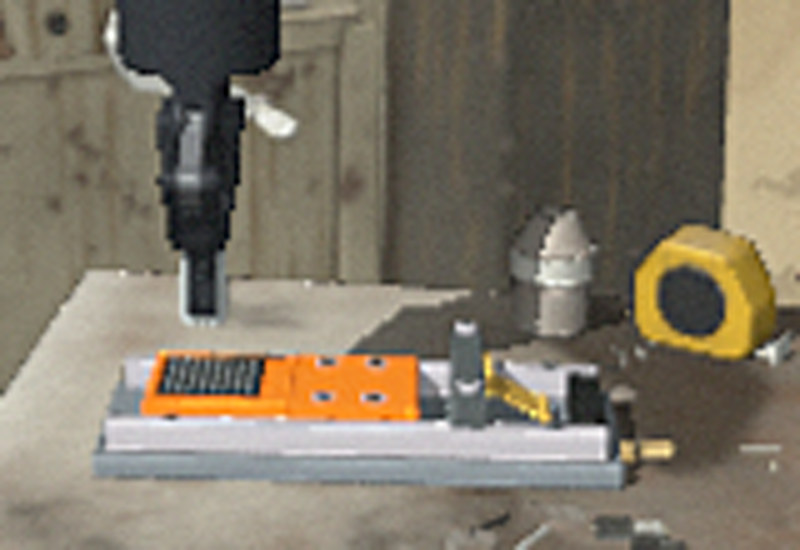

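View pics/t3.png

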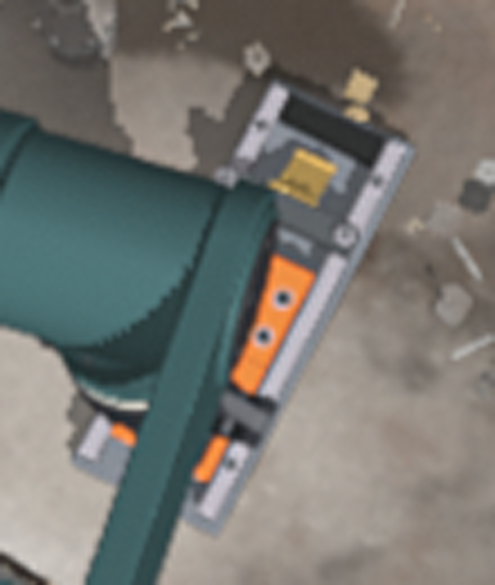

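>>> drive_tool --pt "-0.1 0.1 0.4 0 0 0 1" --pt "0 0 0.3 0 0 0 1" --pt "0 0 0 0 0 0 1" --pt "0 0 0 0 0 0 1"

```text
t: 3.32
tcp_pos: [0.5037, -0.0789, 0.0432]
tcp_rot: [[0.419, 0.908, -0.001], [0.908, -0.419, 0.0], [-0.0, -0.001, -1.0]]
contact_force: [-0.0, 0.2, 0.1]
finger_gap: 0.002
```

```bash
python3 - <<'E'
from h import *
o=ctrl.get_obs();R=o["tcp_rot"];print(o["t"],o["tcp_pos"],o["contact_force"],R.T@(np.array([.5037,-.0804,.036])-o["tcp_pos"])/.025)
E
```

```text
3.3167 [ 0.50370624 -0.07891046  0.04321018] [-0.02336188  0.19046837  0.14926561] [-0.05416704  0.02515242  0.28837833]
```

>>> drive_tool --pt "-0.05 0 0.2 0 0 0 1" --pt "0 0 0.1 0 0 0 1" --pt "0 0 0.1 0 0 0 1" --pt "0 0 0 0 0 0 1" --pt "0 0 0 0 0 0 1"

```text
t: 3.73
tcp_pos: [0.5037, -0.0803, 0.0343]
tcp_rot: [[0.419, 0.908, -0.0], [0.908, -0.419, -0.0], [-0.0, -0.0, -1.0]]
contact_force: [-1.9, 0.2, 4.6]
finger_gap: 0.002
```

>>> drive_tool --pt "0 0 0.1 0 0 0 1" --pt "0 0 0.1 0 0 0 1" --pt "0 0 0 0 0 0 1" --pt "0 0 0 0 0 0 1"

```text
t: 4.07
tcp_pos: [0.5041, -0.0803, 0.0299]
tcp_rot: [[0.419, 0.908, 0.001], [0.908, -0.419, -0.0], [0.0, 0.001, -1.0]]
contact_force: [-2.1, 0.5, 6.8]
finger_gap: -0.003
```

>>> drive_tool --pt "0 0 0.1 0 0 0 1" --pt "0 0 0.1 0 0 0 1" --pt "0 0 0 0 0 0 1" --pt "0 0 0 0 0 0 1"

```text
t: 4.4
tcp_pos: [0.5044, -0.0804, 0.0257]
tcp_rot: [[0.419, 0.908, 0.002], [0.908, -0.419, -0.001], [0.0, 0.002, -1.0]]
contact_force: [-3.7, 1.1, 9.3]
finger_gap: -0.002
```

>>> drive_tool --pt "0 0 0.05 0 0 0 1" --pt "0 0 0 0 0 0 1" --pt "0 0 0 0 0 0 1"

```text
t: 4.65
tcp_pos: [0.5045, -0.0804, 0.0255]
tcp_rot: [[0.419, 0.908, 0.002], [0.908, -0.419, -0.001], [0.0, 0.002, -1.0]]
contact_force: [-5.2, 0.9, 15.0]
finger_gap: -0.003
```

>>> drive_tool --pt "0 0 0.05 0 0 0 1" --pt "0 0 0 0 0 0 1" --pt "0 0 0 0 0 0 1"

```text
t: 4.9
tcp_pos: [0.5046, -0.0804, 0.0255]
tcp_rot: [[0.419, 0.908, 0.002], [0.908, -0.419, -0.001], [0.0, 0.002, -1.0]]
contact_force: [-8.1, 1.6, 20.7]
finger_gap: 0.002
```

```bash
python3 - <<'E'
from h import *
o=ctrl.get_obs();print(o["t"],o["tcp_pos"],o["contact_force"])
snap("side","s4.png",(240,130,400,240),5)
E
```

```text
4.9 [ 0.50459555 -0.08042204  0.0254564 ] [-8.09866073  1.62472356 20.68118832]
```

View pics/s4.png

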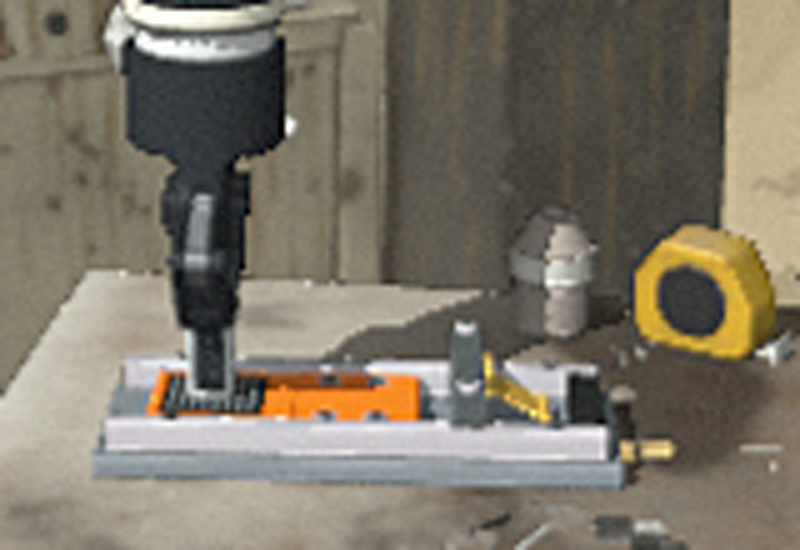

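>>> drive_tool --pt "0 0.1 0 0 0 0 1" --pt "0 0.15 0 0 0 0 1" --pt "0 0.15 0 0 0 0 1" --pt "0 0 0 0 0 0 1"

```text
t: 5.28
tcp_pos: [0.5147, -0.0845, 0.0254]
tcp_rot: [[0.419, 0.908, 0.004], [0.908, -0.419, -0.0], [0.002, 0.004, -1.0]]
contact_force: [-5.2, 1.4, 18.4]
finger_gap: 0.001
```

```bash
python3 - <<'E'
from h import *
o=ctrl.get_obs();print(o["t"],o["tcp_pos"],o["contact_force"],o["tcp_rot"].T@o["contact_force"],o["moment"])
snap("side","s5.png",(240,130,400,240),5)
E
```

```text
5.2833 [ 0.51473728 -0.08446614  0.02544851] [-5.18477941  1.44439214 18.36543265] [ -0.83378691  -5.24056549 -18.38745755] [0.40033019 0.93338007 0.01395518]
```

View pics/s5.png

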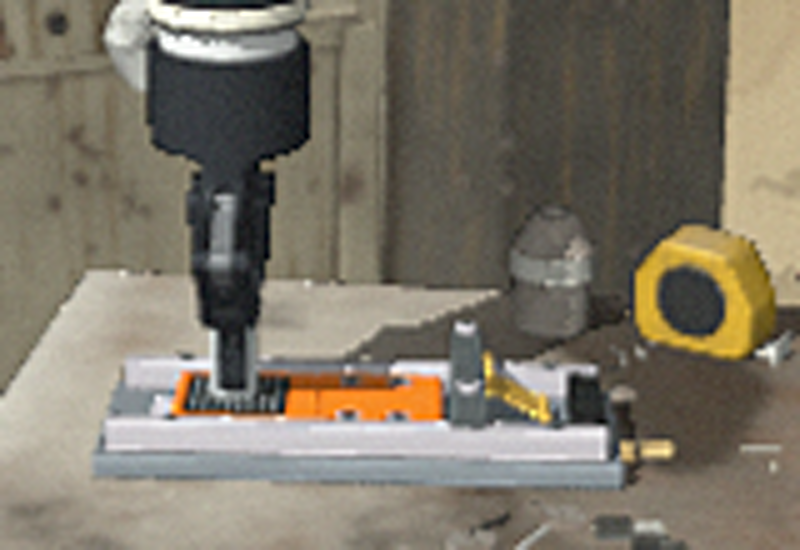

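Slide's front edge moved from column ~420 to ~443 with the tip still on the pad: it drags. Continuing, with slightly more press.

>>> drive_tool --pt "0 0.15 0.03 0 0 0 1" --pt "0 0.15 0 0 0 0 1" --pt "0 0.15 0 0 0 0 1" --pt "0 0.15 0 0 0 0 1"

```text
t: 5.67
tcp_pos: [0.5278, -0.0903, 0.0254]
tcp_rot: [[0.419, 0.908, 0.003], [0.908, -0.419, 0.0], [0.002, 0.003, -1.0]]
contact_force: [-8.5, 3.7, 21.1]
finger_gap: -0.0
```

>>> drive_tool --pt "0 0.15 0 0 0 0 1" --pt "0 0.15 0 0 0 0 1" --pt "0 0.15 0 0 0 0 1" --pt "0 0 0 0 0 0 1"

```text
t: 6.0
tcp_pos: [0.5388, -0.0954, 0.0254]
tcp_rot: [[0.419, 0.908, 0.005], [0.908, -0.419, -0.0], [0.002, 0.005, -1.0]]
contact_force: [-4.9, 3.4, 18.3]
finger_gap: -0.003
```

```bash
python3 - <<'E'
from h import *
o=ctrl.get_obs();print(o["t"],o["tcp_pos"],o["contact_force"],o["tcp_rot"].T@o["contact_force"],o["moment"])
snap("side","s6.png",(240,130,400,240),5)
E
```

```text
6.0 [ 0.53885    -0.0954273   0.02537823] [-4.92055819  3.35095157 18.26952791] [  1.01336616  -5.7880659  -18.29447462] [5.11255838e-01 9.71684766e-01 8.52388974e-04]
```

View pics/s6.png

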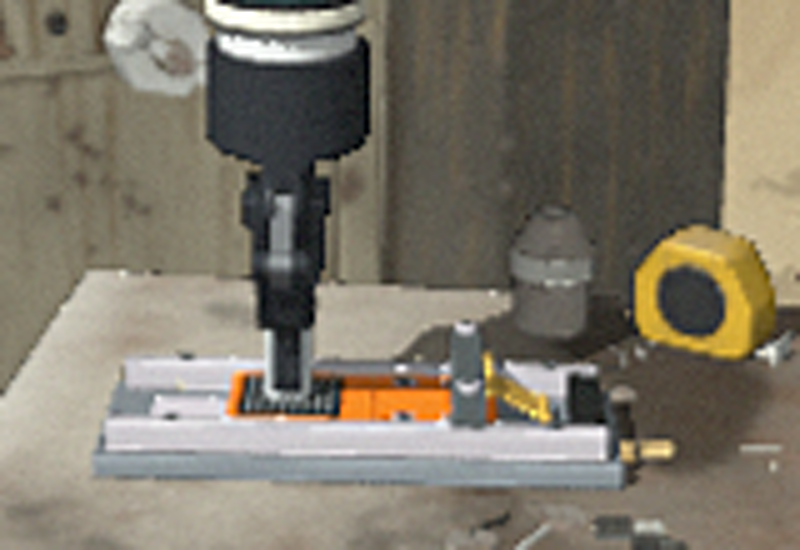

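>>> drive_tool --pt "0 0.12 0.05 0 0 0 1" --pt "0 0.15 0 0 0 0 1" --pt "0 0.15 0 0 0 0 1" --pt "0 0.15 0 0 0 0 1"

```text
t: 6.38
tcp_pos: [0.5513, -0.101, 0.0252]
tcp_rot: [[0.419, 0.908, 0.004], [0.908, -0.419, 0.0], [0.002, 0.004, -1.0]]
contact_force: [-9.7, 4.2, 24.4]
finger_gap: 0.0
```

>>> drive_tool --pt "0 0.15 0 0 0 0 1" --pt "0 0.15 0 0 0 0 1" --pt "0 0.15 0 0 0 0 1" --pt "0 0.1 0 0 0 0 1"

```text
t: 6.72
tcp_pos: [0.5612, -0.1055, 0.025]
tcp_rot: [[0.419, 0.908, -0.002], [0.908, -0.419, 0.003], [0.002, -0.003, -1.0]]
contact_force: [-15.3, 7.1, 31.2]
finger_gap: 0.004
```

```bash
python3 - <<'E'
from h import *
o=ctrl.get_obs();print(o["t"],o["tcp_pos"],o["contact_force"],o["tcp_rot"].T@o["contact_force"],o["moment"])
snap("side","s7.png",(240,130,400,240),5)
E
```

```text
6.7167 [ 0.56123997 -0.10552317  0.02502913] [-15.28685855   7.0954507   31.23865246] [  0.09420829 -16.95606201 -31.18284718] [ 1.31697901  2.71516179 -0.02841547]
```

View pics/s7.png

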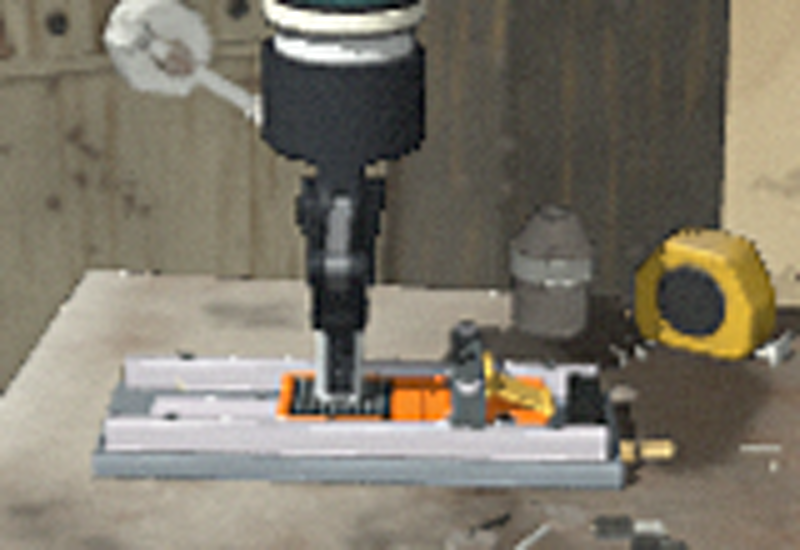

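>>> drive_tool --pt "0 0.1 -0.03 0 0 0 1" --pt "0 0.1 0 0 0 0 1" --pt "0 0.1 0 0 0 0 1" --pt "0 0 0 0 0 0 1"

```text
t: 7.1
tcp_pos: [0.569, -0.1092, 0.025]
tcp_rot: [[0.419, 0.908, 0.0], [0.908, -0.419, 0.002], [0.002, -0.0, -1.0]]
contact_force: [-10.5, 5.6, 22.5]
finger_gap: -0.001
```

```bash
python3 - <<'E'
from h import *
o=ctrl.get_obs();print(o["t"],o["tcp_pos"],o["contact_force"],o["tcp_rot"].T@o["contact_force"],o["moment"])
snap("side","s8.png",(240,130,400,240),5)
E
```

```text
7.1 [ 0.56902195 -0.10924181  0.02499151] [-10.51204392   5.63950043  22.46128286] [  0.75480758 -11.91529979 -22.45600491] [ 0.90680665  1.82774984 -0.03915238]
```

View pics/s8.png

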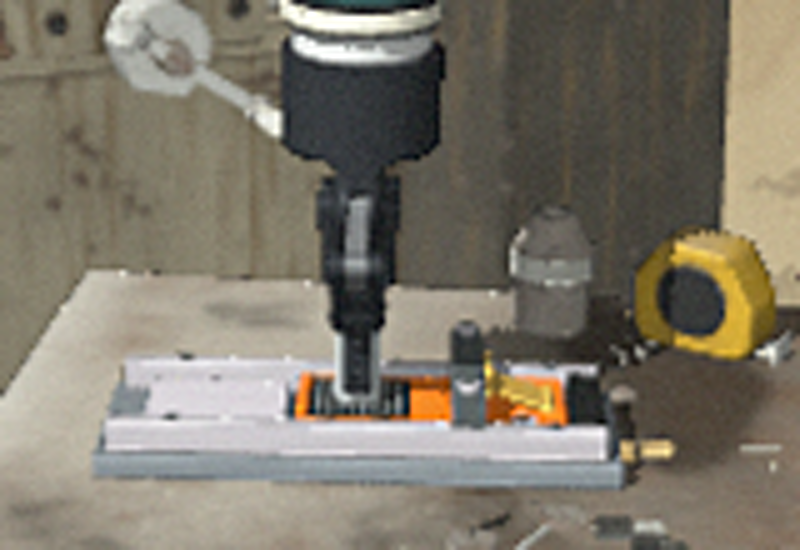

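>>> drive_tool --pt "0 0.1 0 0 0 0 1" --pt "0 0.1 0 0 0 0 1" --pt "0 0 0 0 0 0 1"

```text
t: 7.4
tcp_pos: [0.5709, -0.1101, 0.025]
tcp_rot: [[0.419, 0.908, -0.006], [0.908, -0.419, 0.004], [0.001, -0.008, -1.0]]
contact_force: [-17.7, 8.3, 28.2]
finger_gap: -0.004
```

```bash
python3 - <<'E'
from h import *
o=ctrl.get_obs();print(o["t"],o["tcp_pos"],o["contact_force"],o["tcp_rot"].T@o["contact_force"],o["moment"])
snap("side","s9.png",(240,160,400,240),5);snap("top","t9.png",(235,120,345,250),4.5)
E
```

```text
7.4 [ 0.57089805 -0.11005094  0.02498317] [-17.70493426   8.30496313  28.19350277] [  0.16711749 -19.76956716 -28.04366228] [ 1.38621392  3.06537433 -0.00396518]
```

View pics/s9.png

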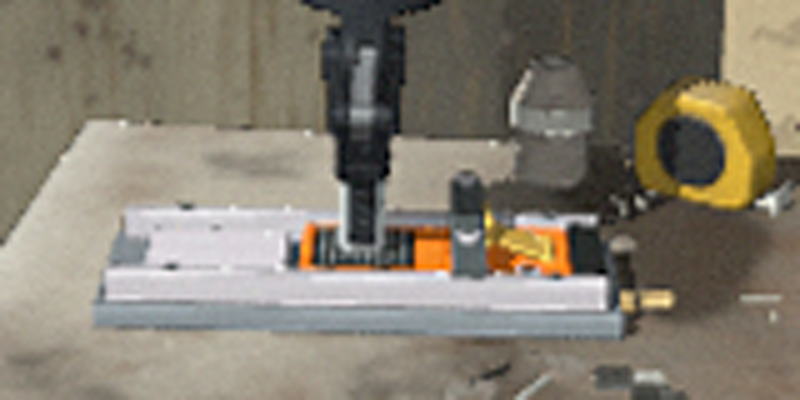

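View pics/t9.png

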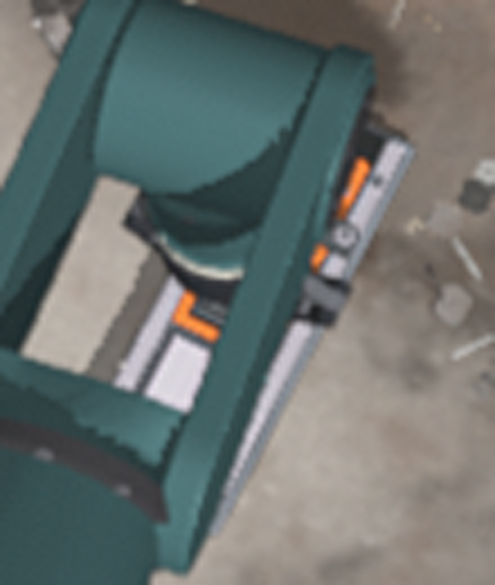

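>>> drive_tool --pt "0 0 -0.1 0 0 0 1" --pt "0 0 -0.3 0 0 0 1" --pt "0 0 -0.6 0 0 0 1" --pt "0 0 -1 0 0 0 1" --pt "0 0 -1 0 0 0 1" --pt "0 0 -1 0 0 0 1" --pt "0 0 0 0 0 0 1"

```text
t: 8.08
tcp_pos: [0.5771, -0.1135, 0.1265]
tcp_rot: [[0.419, 0.908, 0.012], [0.908, -0.419, -0.003], [0.002, 0.012, -1.0]]
contact_force: [1.3, 0.1, 1.1]
finger_gap: 0.008
```

>>> drive_tool --pt "1 -1 -0.5 0 0 0 1" --pt "1 -1 -0.5 0 0 0 1" --pt "1 -1 0 0 0 0 1" --pt "1 -1 0 0 0 0 1" --pt "1 -1 0 0 0 0 1" --pt "1 -1 0 0 0 0 1" --pt "1 -1 0 0 0 0 1" --pt "0 0 0 0 0 0 1"

```text
t: 8.75
tcp_pos: [0.4856, 0.125, 0.1443]
tcp_rot: [[0.414, 0.91, -0.002], [0.91, -0.414, 0.003], [0.003, -0.003, -1.0]]
contact_force: [-0.8, 0.1, -0.4]
finger_gap: -0.002
```

```bash
python3 - <<'E'
from h import *
o=ctrl.get_obs();print(o["t"],o["tcp_pos"],o["contact_force"])
im=snap("side","s10.png",(240,160,400,240),5);im=snap("top","t10.png",(235,120,345,250),4.5)
# expected home outline: rear corners, plate edge, stop
c=np.array([.5355,-.0951]);a=np.radians(-24.8);d=np.array([np.cos(a),np.sin(a)]);n=np.array([-d[1],d[0]]);J=c+.047*d
for nm,p in dict(rearL=(-.036,.03,.024),rearR=(-.036,-.03,.024),frontL=(.094,.03,.024),padrear=(-.031,0,.025)).items():
    print(nm,(proj(im,[*(J+p[0]*d+p[1]*n),p[2]])+.5-[235,120])*4.5)
E
```

```text
8.75 [0.48561191 0.12501022 0.14430822] [-0.77130471  0.12142714 -0.35827018]
rearL [175.49838464 315.42468749]
rearR [271.70464778 362.73291106]
frontL [281.1473347  115.34303587]
padrear [227.53799039 330.79105568]
```

View pics/s10.png

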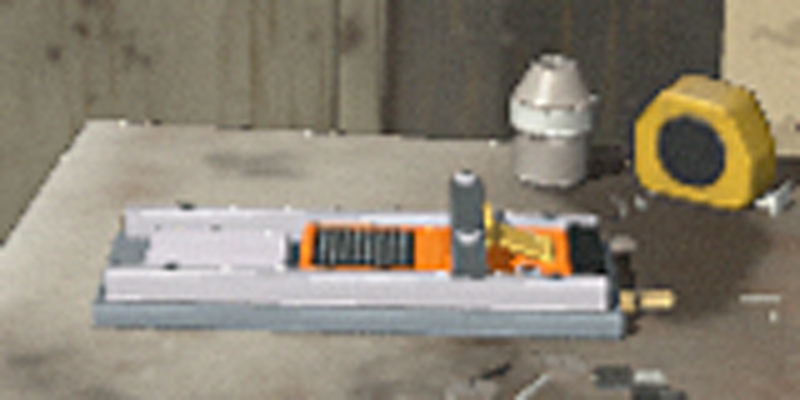

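View pics/t10.png

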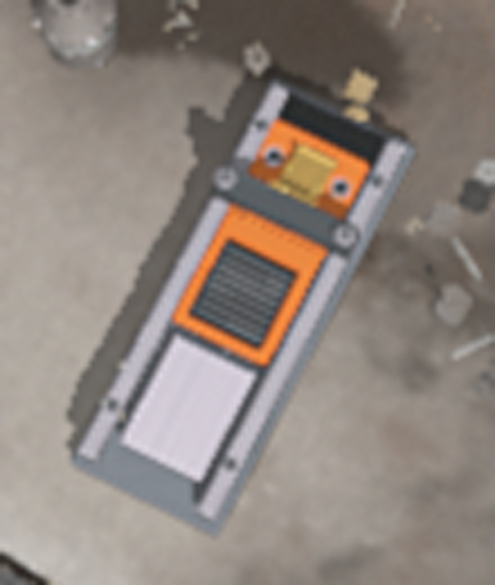

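```bash
python3 - <<'E'
from h import *
im=snap("top","t11.png",(285,138,325,172),18)
hsv=cv2.cvtColor(im["pixels"],cv2.COLOR_RGB2HSV)
m=cv2.inRange(hsv,(5,150,120),(20,255,255));k=np.zeros_like(m);k[120:250,235:345]=m[120:250,235:345]
k=cv2.morphologyEx(k,cv2.MORPH_CLOSE,np.ones((3,3)))
ys,xs=np.nonzero(k)
a=np.radians(-24.8);d=np.array([np.cos(a),np.sin(a)]);n=np.array([-d[1],d[0]])
J=np.array([.5355,-.0951])+.047*d
P=np.array([ray(im,(x,y),.024)[:2]-J for x,y in zip(xs,ys)]);u=P@d;v=P@n
s=(abs(v)<.026);print("jig x extent",np.percentile(u,[0,.5,1,99,99.5,100]),"length",np.ptp(u))
snap("side","s11.png",(285,190,375,235),8)
E
```

```text
jig x extent [-0.03896852 -0.03886816 -0.03876762  0.09152087  0.09174264  0.09196481] length 0.1309333239194469
```

View pics/t11.png

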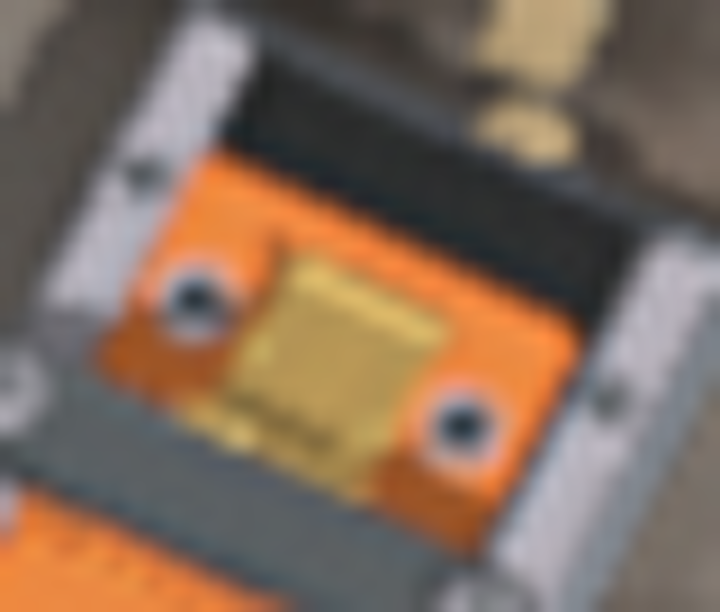

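View pics/s11.png

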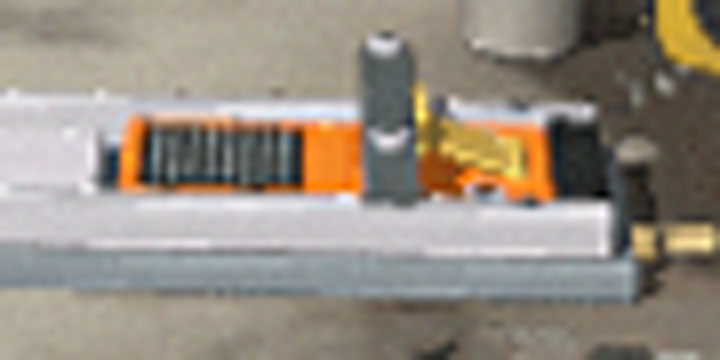

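```bash
python3 - <<'E'
from h import *
im=ctrl.get_image("top");new=im["pixels"].astype(np.float32);old=cv2.imread("pics/top0.png")[:,:,::-1].astype(np.float32)
sd=ctrl.get_image("side");snew=sd["pixels"].astype(np.float32);sold=cv2.imread("pics/side0.png")[:,:,::-1].astype(np.float32)
a=np.radians(-24.8);d=np.array([np.cos(a),np.sin(a)]);n=np.array([-d[1],d[0]])
J=np.array([.5355,-.0951])+.047*d
def prof(I,cam,x,z,vs):
    return np.mean([[cv2.getRectSubPix(I,(1,1),tuple(map(float,proj(cam,[*(J+x*d+v*n),z]))))[0,0] for _ in[0]][0] for v in vs],0)
for x in np.arange(.08,.128,.002):
    vs=np.linspace(-.026,.026,9)
    vs=[v for v in vs if abs(v)>.014]
    print(round(x,3),*[prof(I,c,x,.024,vs).astype(int) for I,c in((old,im),(new,im),(sold,sd),(snew,sd))])
# bridge edges, screw hole etc: rail end
E
```

```text
0.08 [100 103 110] [235 135  65] [191 180 160] [222 156 103]
0.082 [101 105 111] [232 132  61] [181 171 155] [225 148  78]
0.084 [105 110 117] [234 134  62] [157 153 148] [211 141  71]
0.086 [107 111 118] [237 136  64] [138 139 141] [199 127  62]
0.088 [ 93  96 102] [231 130  61] [140 142 145] [209 126  57]
0.09 [63 66 69] [191 103  50] [156 156 160] [231 136  59]
0.092 [43 45 46] [112  67  44] [162 161 165] [225 132  68]
0.094 [38 39 40] [55 45 43] [115 114 115] [141  93  67]
0.096 [42 43 43] [39 43 45] [77 77 77] [80 73 69]
0.098 [42 43 44] [42 45 46] [65 67 66] [61 65 68]
0.1 [42 43 43] [43 45 45] [68 70 69] [66 66 67]
0.102 [42 43 43] [43 44 45] [67 69 68] [69 71 70]
0.104 [41 42 42] [43 44 45] [67 69 68] [69 71 70]
0.106 [44 46 46] [46 48 49] [64 66 65] [64 65 66]
0.108 [55 57 60] [58 60 63] [62 63 63] [62 63 64]
0.11 [68 69 72] [70 72 75] [64 65 63] [63 64 61]
0.112 [69 67 67] [72 71 71] [80 79 74] [80 78 73]
0.114 [65 60 56] [68 64 60] [77 75 72] [77 74 70]
0.116 [65 59 54] [69 63 57] [74 70 63] [73 70 63]
0.118 [71 63 58] [74 67 61] [76 71 63] [77 70 63]
0.12 [82 73 67] [86 77 70] [79 72 65] [78 71 63]
0.122 [89 79 72] [94 84 76] [77 71 61] [78 70 63]
0.124 [90 80 73] [95 85 77] [86 79 69] [85 78 68]
0.126 [87 78 70] [92 82 75] [86 77 68] [85 78 68]
```

```bash
python3 - <<'E'
from bench import ctrl
print(ctrl.get_obs()["t"],ctrl.hand_in())
E
```

```text
the job is handed in; nothing more can be done
9.05 None
```

I pressed the slide down with the closed fingertips until it was fully down (tip at 25.5 mm, about 21 N). Holding it there, I dragged it under the bridge and the leaf spring to the end stop. I then lifted off and handed in at about 9 s, with the arm clear and touching nothing.

**Last checks**
- **Home at the stop:** in the side view the slide's front edge meets the stop face with no visible gap. In the top view I put any gap at under 1 mm. The last 5 mm push moved the tip only 2 mm and raised the sideways force to about 20 N.
- **Locked in:** the sprung plate looks raised behind the slide in both views. I judged this by eye and did not measure its height.
- **Leaf and loose parts:** the leaf rides on the slide. I never moved near the loose parts. The drill chuck stands where it was in the last close views; those views did not show the other three.

**What disagreed**
- The measured position of the slide along the jig came out about 2.5 mm short of the nominal home position. The stop face was off by about 2 mm in the same way, so I put it down to my assumed start position (jig x = -47 mm) and the calibration.
- The downward press reached about 31 N briefly at the leaf spring, above the suggested 12 to 25 N, and was still about 28 N in the final push at the stop. It was through the fingertips only.

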